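# Pack the lacquer gift set

### The arm

A 6-joint arm with a two-finger parallel gripper is mounted at the origin on the work surface. World frame = base frame: x ahead of the robot, y to its left, z up, the work surface at z = 0. Lengths are in m, angles in degrees, forces in N, time in s.
With the tool pointing down it reaches from about 0.35 to 0.875 m from the base axis. Payload 4.2 kg.
Tool frame: the origin (TCP) lies midway between the tips of the shut fingers; the grasp point (between the pads) lies 19 mm behind it; z points along the fingers, y is the line along which they close (so a half turn about z gives the same grasp; the last joint's range is limited). The gripper opens to 87 mm and grips with 3 to 60 N. Pads are 19 mm wide; open, the fingers measure 117 mm over their backs; the gripper's body (75 mm by 190 mm) begins 51 mm behind the grasp point.
Start: joints at [-55.543, 22.042, 0.453, 0, -68.411, -14.817], TCP at [0.21, -0.589, 0.223] pointing down, gripper open.
Joint ranges: [-179.83, 179.83], [-69.29, 118.12], [-61.27, 80.66], [-181.25, 117.63], [-171.15, -9.14], [-177.46, 177.46]. Speed limits (degrees/s): [159.86, 159.86, 180, 180, 180, 180].

### API

Orientations are given as a 3x3 rotation matrix whose columns are the frame's x, y, z axes.
In Python, from station import sensors, eyes, workorder gives the robot as it stands.
- The arm moves only by the tool creep_tool, called by a JSON object that holds its "fn" and its "kwargs". Schema: {"type":"object","properties":{"ticks":{"type":"array","items":{"type":"object","properties":{"aperture":{"type":"number"},"sx":{"type":"number"},"sy":{"type":"number"},"sz":{"type":"number"},"ax":{"type":"number"},"ay":{"type":"number"},"az":{"type":"number"}},"additionalProperties":false,"required":["aperture"]},"minItems":1,"maxItems":8},"only":{"type":"string"},"quiet":{"type":"boolean"},"lines":{"type":"string"}},"required":["ticks"],"additionalProperties":false}. ticks is a list of rows, 1 to 8 of them, each an object with the fields aperture (the opening from 0.0 (shut) to 1.0 (fully open)), sx, sy, sz (the shift in parts of the range, where 1.0 means 0.6 m), ax, ay, az (a rotation vector in fractions of the full range, 1 being 180 degrees); a field left out counts as zero (the opening has to be given); each row is the pose to reach, as a shift and turn from the pose commanded when the call began, along the tool's axes at that moment; what a row does not reach only later rows make up. A row lasts 1/10 s, in which the tool goes at most 0.05 m and 8.59 degrees, less where a joint would pass 70% of its speed; a pose out of reach is approached as far as the arm can. The fingers move at their own pace and stop on an object; the grip force is fixed at half the most. Time passes only in rows, so rows that do not move let the fingers close. The tool returns the time, the measured TCP pose, the force, the opening and the grip force at its end. only (a regular expression) keeps the lines of the reply that match it, lines (a string "A,B") keeps lines A to B, and quiet returns only ok. Input that does not fit is refused with a message, and nothing moves.
- sensors.sense(): the state, without advancing time (a new reading comes with each control period).
- eyes.capture(name): name is "scene" or "top"; returns a dict with "pixels" (480x640x3 uint8, red, green, blue), "z_map" (480x640 float32, m along the optical axis (not along the pixel's ray), 0 where there is no reading), "K" (3x3 intrinsics, pixels), "world_from_camera" (4x4, takes a point from camera to world coordinates). Camera axes: x right, y up, looking along -z (the intrinsics and any distortion apply to the point x, -y, -z); pixel columns grow to the right and rows downward; lengths in m; the calibration is good to about 2 mm. A picture is of the moment at which its call begins.
- workorder.finish_job(): hands the job in; it is judged then, once.
The state is a dict: "time_s": time; "joints": joint angles; "joint_velocities": joint speeds; "effort": joint torques, N m; "tcp_pos": TCP position; "ee_rot": TCP orientation; "wrist_force": force on the tool from outside, world axes, zero at the start; "moment": the same for the moment, N m; "gripper_width": opening from 0.0 (shut) to 1.0 (fully open); "gripper_force": force on a finger pad.
Only numpy, scipy, OpenCV 4.12 (cv2) and the standard library are available. Lean on these libraries where they do the work, as an engineer would, in place of code of your own. Each camera call takes 0.05 s, during which the arm holds its last target. There are 200 camera calls.

### The job

Pack the lacquer gift set: in the long notched box lay the black panel flat with its gold side up, then the white foam board on it, then the red panel on top with its gold side up, all lying along the box and nothing sticking up above the rim. Also stand the red pot upright in the round blue tray with its lid properly seated on it (before or after the panels, as you like). Leave the roll of tape and the small black cup where they are, and let go of everything.

Things in the scene. Friction and masses are not known exactly. Their poses are not given: they have to be found in the camera images.
- black_panel: glossy black lacquer panel with a gold framed pattern on top, loose, 120 x 50 x 12 mm, 40 to 85 g. Origin: centre of its underside; x along its 120 mm length, y along its 50 mm width, z up. Lies flat on the table, gold side up.
- foam_board: plain white spacer of stiff foam board, loose, 120 x 50 x 10 mm, about 25 g. Origin: centre of its underside; x along its length, y along its width, z up. Lies flat on the table.
- red_panel: dark red lacquer panel with a gold border and four gold discs on top, loose, 120 x 50 x 12 mm, 40 to 85 g. Axes and origin as for the black panel. Lies flat on the table, gold side up.
- pot: dark red round lacquer pot with two thin gold bands, open at the top, loose, 64 mm outer diameter, 50 mm high, straight walls 4 mm thick (inside 56 mm wide, 45 mm deep), 70 to 140 g. Origin: centre of its underside; z up. Stands upright on the table, without its lid.
- lid: the pot's lid, loose, 50 g: dark red disc with a gold ring and an upright gold knob. Origin: centre of the plug's underside, z up. Upwards from it: plug 48 mm wide, 0 to 8 mm (goes inside the pot); disc 68 mm wide, 8 to 16 mm (rests on the pot's rim); knob 16 mm wide, 16 to 40 mm. Lies on the table plug down. When seated, its origin is 42 mm above the pot's.
- box: long open box of pale wood, fixed. Origin: centre of its underside; x along its length, y across, z up. Outside 156 x 86 mm, rim 48 mm high; floor 6 mm, walls 8 mm thick: inside 140 x 70 mm. Each long side has a finger notch in its middle, 84 mm wide, from the rim down to 6 mm over the table. Packed origins of black panel, foam, red panel: 6, 18, 28 mm above the box's.
- tray: low round blue tray, fixed to the table. Origin: centre of its underside, z up. 104 mm outer diameter, rim 12 mm high and 6 mm thick (inside 92 mm wide), floor 5 mm thick.
- tape: cream roll of masking tape lying flat, loose, 80 mm outer diameter, 54 mm hole, 24 mm high. A bystander, to be left alone. Origin: centre of its underside.
- cup: small plain black bowl-shaped cup, loose, 72 mm wide at the rim, 30 mm high. A bystander, to be left alone. Origin: centre of its underside.
Things that resemble listed ones, but are neither listed nor needed, are in the scene too. Several things have the shape of the foam_board; the one meant has the colours described above.

How it is judged (in metres and radians):
On the way, in this order (a step that is already met when the one before it is completed fails the run):
1. the black panel lies flat on the floor of the long box (z of black_panel in the frame of box between 0.002 and 0.01 m and horizontal distance between black_panel and box below 0.016 m and angle between the x axis of black_panel and the x axis of box, either way round below 0.25 rad and angle between black_panel's own z axis and vertical below 0.06 rad), for 0.2 s.
2. the white foam board lies flat on the black panel in the box (all of step 1 and z of foam_board in the frame of box between 0.014 and 0.022 m and horizontal distance between foam_board and box below 0.016 m and angle between the x axis of foam_board and the x axis of box, either way round below 0.25 rad and angle between foam_board's own z axis and vertical below 0.06 rad), for 0.2 s.
3. the red panel lies flat on the white foam board in the box, below the rim (all of step 2 and z of red_panel in the frame of box between 0.024 and 0.032 m and horizontal distance between red_panel and box below 0.016 m and angle between the x axis of red_panel and the x axis of box, either way round below 0.25 rad and angle between red_panel's own z axis and vertical below 0.06 rad), for 0.2 s.
At the end, for the whole second after the job is handed in: In the box, flat and lengthwise: black panel, foam on it, red on top, each within 16 mm and 15 degrees of the box, 4 mm in height. Pot upright on the tray floor within 16 mm of its middle, lid seated level within 9 mm of the pot axis. All at rest; tape and cup within 30 mm of their places (all of step 3 and horizontal distance between pot and tray below 0.016 m and z of pot in the frame of tray between 0.001 and 0.009 m and angle between each of pot, lid's own z axis and vertical below 0.06 rad and horizontal distance between lid and pot below 0.009 m and z of lid in the frame of pot between 0.037 and 0.046 m and linear speed of each of black_panel, foam_board, red_panel, pot, lid below 0.02 m/s and not (distance of tape from where it was at the start of the episode above 0.03 m) and not (distance of cup from where it was at the start of the episode above 0.03 m)); the robot touches nothing.
It fails at once if the roll of tape is pushed more than 30 mm from its place (distance of tape from where it was at the start of the episode above 0.03 m).
It fails at once if the small black cup is pushed more than 30 mm from its place (distance of cup from where it was at the start of the episode above 0.03 m).
It also fails if it takes over 115 s, if anything falls off the work surface, if the arm or the gripper's body presses on something with over 40 N, if the wrist force passes 120 N, or if a joint passes its speed limit or range.

## Working session

There is one attempt and no reset: what is moved stays moved. The work goes in short steps, Python scripts to look and compute and a tool call to move; the robot and the scene stay as the last step left them, time stands still between calls to the robot, and variables do not carry over. Pictures are saved under pics/ and viewed, at most 14 in all, crops included, and the job is handed in when it is done.

```bash
mkdir -p pics; ls; python3 - <<'E'
from station import sensors, eyes
import cv2
print(sensors.sense())
for n in("scene","top"):
    c=eyes.capture(n); cv2.imwrite(f"pics/{n}0.png",c["pixels"][:,:,::-1]); print(n,c["K"],c["world_from_camera"],[k for k in c])
E
```

```text
pics
{'time_s': 0.0, 'joints': array([-5.55421700e+01,  2.20899223e+01,  3.79379487e-01, -2.95754208e-02,
       -6.84117293e+01, -1.48151015e+01]), 'joint_velocities': array([-0.16423227, -0.0389746 , -0.02413468,  0.05358895, -0.03284999,
       -0.11060194]), 'effort': array([ 1.97925088e-03, -3.90662992e+01,  1.87413222e+01,  4.22006473e+00,
        1.11295338e-02, -1.69465575e-04]), 'tcp_pos': array([ 0.20989402, -0.58805192,  0.2214642 ]), 'ee_rot': array([[-9.41870992e-01, -3.35973772e-01, -8.11655350e-04],
       [-3.35974742e-01,  9.41868806e-01,  2.03114944e-03],
       [ 8.20599181e-05,  2.18577643e-03, -9.99997608e-01]]), 'wrist_force': array([ 0.15676301,  0.36690587, -0.32752389]), 'moment': array([-0.02919096, -0.02685109,  0.02456037]), 'gripper_force': 0.0, 'gripper_width': 1.000105076037588}
scene [[555.07412661   0.         321.64937409]
 [  0.         555.07412661 233.56795113]
 [  0.           0.           1.        ]] [[ 0.84662066 -0.33122751  0.41655947  1.07159445]
 [ 0.53217437  0.53408564 -0.65691931 -1.07368881]
 [-0.00488868  0.77784373  0.62843873  0.9944975 ]
 [ 0.          0.          0.          1.        ]] ['pixels', 'z_map', 'K', 'world_from_camera']
top [[533.1891347    0.         329.67196018]
 [  0.         533.1891347  241.82162825]
 [  0.           0.           1.        ]] [[-0.02275112  0.9906426  -0.13457201  0.23997307]
 [-0.99973862 -0.02224033  0.00529793 -0.05753959]
 [ 0.00225543  0.13465737  0.99088965  1.45990381]
 [ 0.          0.          0.          1.        ]] ['pixels', 'z_map', 'K', 'world_from_camera']
```

View pics/top0.png

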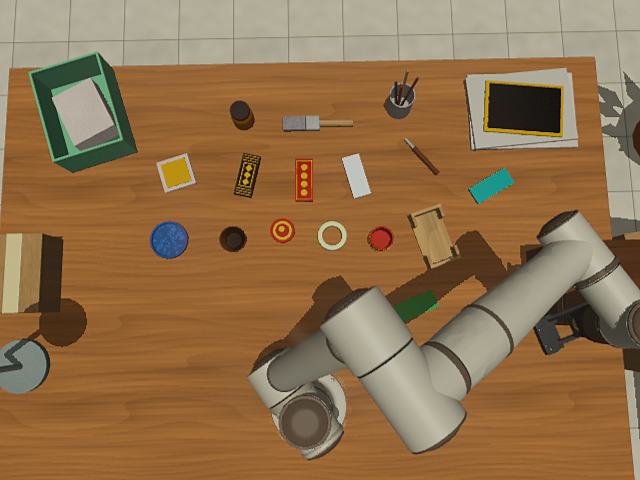

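View pics/scene0.png

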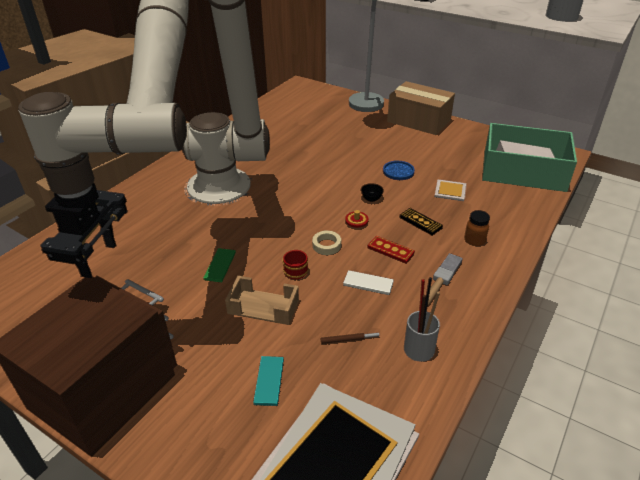

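Candidates (top view): 
- Foam board: white (357,175); the teal board (491,185) and green board (415,305) have the same shape. I choose white. 
- Black panel: black and gold (247,175), not the framed picture (523,108). 
- Red panel: (304,180), no rival. 
- Pot: (380,238), open, not the brown jar (242,115). 
- Lid: (283,231) with gold ring and knob. 
- Box: (433,236). 
- Tray: (169,240). 
- Bystanders: tape (332,235) and cup (233,238).

```bash
cat > h.py <<'E'
import numpy as np, cv2
from station import sensors, eyes
def ray(c,uv,z):
    """pixels (N,2) -> world points on plane z"""
    K,T=c["K"],c["world_from_camera"]
    uv=np.asarray(uv,float).reshape(-1,2)
    d=np.c_[(uv[:,0]-K[0,2])/K[0,0],-(uv[:,1]-K[1,2])/K[1,1],-np.ones(len(uv))]@T[:3,:3].T
    o=T[:3,3]; return o+d*((z-o[2])/d[:,2])[:,None]
def cloud(c):
    K,T=c["K"],c["world_from_camera"]; v,u=np.mgrid[:480,:640]; z=c["z_map"]
    P=np.dstack([(u-K[0,2])/K[0,0]*z,-(v-K[1,2])/K[1,1]*z,-z])
    return P@T[:3,:3].T+T[:3,3]
def blob(c,mask,seed,r,z):
    """largest mask component within r px of seed -> world min-area rect at height z"""
    m=np.zeros(mask.shape,np.uint8); x,y=seed; m[y-r:y+r,x-r:x+r]=mask[y-r:y+r,x-r:x+r]
    m=cv2.morphologyEx(m.astype(np.uint8),cv2.MORPH_CLOSE,np.ones((3,3)))
    k=max(cv2.findContours(m,cv2.RETR_EXTERNAL,cv2.CHAIN_APPROX_NONE)[0],key=cv2.contourArea)
    P=ray(c,k,z)[:,:2]
    (cx,cy),(w,h),a=cv2.minAreaRect((P*1000).astype(np.float32))
    if w<h: w,h,a=h,w,a+90
    return np.round([cx,cy,w,h,(a+90)%180-90],1)
def tool(target,yaw):
    """shift in tool axes, and turn about tool z (deg), so that tool y axis lies at world angle yaw (mod 180)"""
    s=sensors.sense(); R=s["ee_rot"]; d=R.T@(np.array(target)-s["tcp_pos"])
    cur=np.degrees(np.arctan2(R[1,1],R[0,1])); t=(cur-yaw+90)%180-90
    return np.round(d,4),np.round(t,1),np.round(s["joints"],1)
E
python3 - <<'E'
from h import *
c=eyes.capture("top"); W=cloud(c); H=W[...,2]
print("table",np.median(H[200:215,300:330]), "noise",H[200:215,300:330].std())
seeds=dict(black=(247,175,27,.012),foam=(357,175,27,.010),red=(304,180,25,.012),pot=(380,238,20,.05),lid=(283,231,18,.016),box=(433,236,38,.048),tray=(169,240,24,.012),tape=(332,235,20,.024),cup=(233,238,18,.03))
hsv=cv2.cvtColor(c["pixels"],cv2.COLOR_RGB2HSV)
for n,(x,y,r,z) in seeds.items():
    R=H[y-r:y+r,x-r:x+r]; print(n,"height-mask",blob(c,(H>.005),(x,y),r,z),"maxh",np.round(np.percentile(R,[90,98]),4), "hsv",hsv[y,x])
big=cv2.resize(c["pixels"][140:270,140:540,::-1],None,fx=2,fy=2,interpolation=cv2.INTER_CUBIC); cv2.imwrite("pics/crop1.png",big)
E
```

```text
table -0.0004846852547167879 noise 0.09719544364498653
black height-mask [626.4 156.5 141.3  80.7 -15.8] maxh [0.0126 0.0164] hsv [ 23 235 195]
foam height-mask [ 624.5 -136.7  130.2   78.1   10.2] maxh [0.0104 0.0145] hsv [ 45  11 194]
red height-mask [ 6.151e+02 -4.000e-01  1.314e+02  6.720e+01 -1.300e+00] maxh [0.013  0.0167] hsv [  5 212 166]
pot height-mask [ 437.3 -201.1   72.9   66.8   -1.9] maxh [0.0308 0.0511] hsv [  3 198 171]
lid height-mask [473.2  63.5  70.4  69.8  69.5] maxh [0.0178 0.0358] hsv [ 25 212 124]
box height-mask [ 442.6 -341.   175.5  112.3   16.3] maxh [0.0108 0.0488] hsv [ 18 129 164]
tray height-mask [452.5 379.2 111.5 109.4 -30. ] maxh [0.0095 0.0149] hsv [108 154 121]
tape height-mask [451.7 -68.5  85.4  79.4 -45.8] maxh [0.0235 0.0271] hsv [ 15 170 159]
cup height-mask [452.5 200.2  76.1  71.6  27.8] maxh [0.0255 0.0315] hsv [ 9 91 53]
```

View pics/crop1.png

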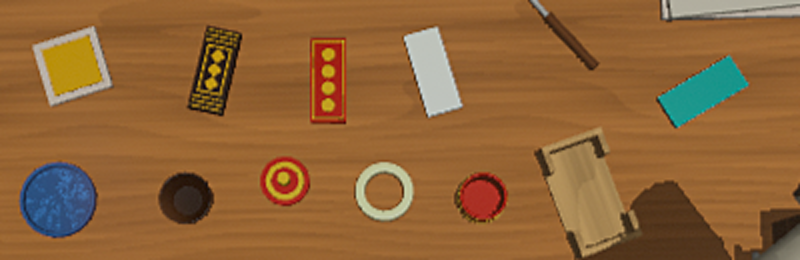

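The crop confirms the choices: black/gold panel (215,70), red panel with four discs (328,80), white board (433,72), red open pot (481,197), lid (285,180), notched box (590,195), tray (58,200). Next I refine the poses with colour and height masks.

```bash
python3 - <<'E'
from h import *
c=eyes.capture("top"); s=eyes.capture("scene"); W=cloud(c); H=cv2.medianBlur(W[...,2].astype(np.float32),3)
h,S,V=[a.astype(int) for a in cv2.split(cv2.cvtColor(c["pixels"],cv2.COLOR_RGB2HSV))]
red=((h<9)|(h>172))&(S>185); gold=(h>=20)&(h<34)&(S>170)
print("black",blob(c,(V<70)|gold,(247,175),27,.012))
print("foam",blob(c,(S<60)&(V>120),(357,175),27,.010))
print("red",blob(c,red|gold,(304,180),27,.012))
print("lid",blob(c,red|gold,(283,231),18,.016))
print("pot top",blob(c,H>.04,(380,238),20,.05), "pot red",blob(c,red,(380,238),20,.05))
print("tray",blob(c,(h>95)&(h<125)&(S>100),(169,240),26,.012))
m=(H>.035)&(H<.06); 
P=np.argwhere(m[200:275,400:465]); Q=W[200:275,400:465][m[200:275,400:465]]
print("box",cv2.minAreaRect((ray(c,P[:,::-1]+[400,200],.048)[:,:2]*1000).astype(np.float32)))
Ws=cloud(s);Hs=Ws[...,2]
for n,(u,v) in dict(pot=(380,238),lid=(283,231)).items():
    # scene cloud check, top surfaces
    x,y=dict(pot=(.437,-.2),lid=(.473,.063))[n]
    k=(np.hypot(Ws[...,0]-x,Ws[...,1]-y)<.06)&(Hs>(.046 if n=="pot" else .03))&(Hs<.06)
    print(n,"scene cloud",k.sum(),(Ws[k].min(0)+Ws[k].max(0))/2, Ws[k].mean(0))
E
```

```text
black [629.6 160.2 119.8  50.7 -13.3]
foam [ 622.4 -143.   121.1   50.5   15.2]
red [612.2   3.7 120.1  47.6  -1. ]
lid [471.8  64.6  66.7  65.8  -0.8]
pot top [ 440.2 -202.5   63.2   62.3  -46.5] pot red [ 439.5 -203.1   63.2   60.4  -46.5]
tray [452.1 377.5 100.1  98.6   0.8]
box ((443.4150695800781, -347.1343994140625), (156.28311157226562, 88.81867980957031), 18.30640983581543)
pot scene cloud 118 [ 0.43949031 -0.20591875  0.04970257] [ 0.43994329 -0.20629749  0.0493731 ]
lid scene cloud 34 [0.47011112 0.06069568 0.0366091 ] [0.47170953 0.06015506 0.03775758]
```

```bash
python3 - <<'E'
from h import *
print(tool([.6296,.1602,.12],76.7))
E
```

```text
(array([-0.6468,  0.5639,  0.1025]), np.float64(32.9), array([-55.5,  22.1,   0.4,  -0. , -68.4, -14.8]))
```

Units first: shifts go in shares of 0.6 m and turns go in shares of 180 degrees. So -0.28 m is -0.4667, 0.24 m is 0.4.

{"fn": "creep_tool", "kwargs": {"ticks": [{"aperture": 1, "sx": -0.4667, "sy": 0.4}, {"aperture": 1, "sx": -0.4667, "sy": 0.4}, {"aperture": 1, "sx": -0.4667, "sy": 0.4}, {"aperture": 1, "sx": -0.4667, "sy": 0.4}, {"aperture": 1, "sx": -0.4667, "sy": 0.4}, {"aperture": 1, "sx": -0.4667, "sy": 0.4}, {"aperture": 1, "sx": -0.4667, "sy": 0.4}, {"aperture": 1, "sx": -0.4667, "sy": 0.4}]}}

```text
time_s: 1.05
tcp_pos: [0.3945, -0.2655, 0.2229]
ee_rot: [[-0.941, -0.34, 0.001], [-0.34, 0.941, 0.0], [-0.001, -0.0, -1.0]]
wrist_force: [-0.7, -0.4, 0.2]
gripper_width: 0.999
gripper_force: 0.0
```

{"fn": "creep_tool", "kwargs": {"ticks": [{"aperture": 1, "sx": -0.4667, "sy": 0.4}, {"aperture": 1, "sx": -0.4667, "sy": 0.4}, {"aperture": 1, "sx": -0.4667, "sy": 0.4}, {"aperture": 1, "sx": -0.4667, "sy": 0.4}, {"aperture": 1, "sx": -0.4667, "sy": 0.4}, {"aperture": 1, "sx": -0.4667, "sy": 0.4}, {"aperture": 1, "sx": -0.4667, "sy": 0.4}, {"aperture": 1, "sx": -0.4667, "sy": 0.4}]}}

```text
time_s: 1.85
tcp_pos: [0.5779, 0.0553, 0.222]
ee_rot: [[-0.941, -0.339, 0.0], [-0.339, 0.941, 0.0], [-0.001, 0.0, -1.0]]
wrist_force: [0.4, 0.2, 0.1]
gripper_width: 0.999
gripper_force: 0.0
```

```bash
python3 -c "
from h import *
print(tool([.6296,.1602,.10],76.7))"
```

```text
(array([-0.0842,  0.0811,  0.1221]), np.float64(33.1), array([ 21.4,  17.7,  -6.1,  -0. , -66.2, -91.6]))
```

Scaled: 0.122 m is 0.2033, -0.0842 m is -0.1403, 33.1 degrees is 0.1839.

{"fn": "creep_tool", "kwargs": {"ticks": [{"aperture": 1, "sx": -0.1403, "sy": 0.1352, "sz": 0.2033, "az": 0.1839}, {"aperture": 1, "sx": -0.1403, "sy": 0.1352, "sz": 0.2033, "az": 0.1839}, {"aperture": 1, "sx": -0.1403, "sy": 0.1352, "sz": 0.2033, "az": 0.1839}, {"aperture": 1, "sx": -0.1403, "sy": 0.1352, "sz": 0.2033, "az": 0.1839}, {"aperture": 1, "sx": -0.1403, "sy": 0.1352, "sz": 0.2033, "az": 0.1839}, {"aperture": 1, "sx": -0.1403, "sy": 0.1352, "sz": 0.2033, "az": 0.1839}, {"aperture": 1, "sx": -0.1403, "sy": 0.1352, "sz": 0.2033, "az": 0.1839}]}}

```text
time_s: 2.55
tcp_pos: [0.6286, 0.1557, 0.1021]
ee_rot: [[-0.973, 0.232, 0.002], [0.232, 0.973, 0.001], [-0.002, 0.001, -1.0]]
wrist_force: [0.6, -0.4, -0.4]
gripper_width: 1.002
gripper_force: 0.0
```

```bash
python3 -c "
from h import *
print(tool([.6296,.1602,.004],76.7))"
```

```text
(array([0.0003, 0.0045, 0.0981]), np.float64(-0.1), array([  28.2,   29.9,   -5.1,    0. ,  -54.9, -131.6]))
```

Scaled: 0.096 m is 0.16, 0.08 m is 0.1333.

{"fn": "creep_tool", "kwargs": {"ticks": [{"aperture": 1, "sy": 0.0033, "sz": 0.0833}, {"aperture": 1, "sy": 0.0033, "sz": 0.1333}, {"aperture": 1, "sy": 0.0033, "sz": 0.16}, {"aperture": 1, "sy": 0.0033, "sz": 0.16}, {"aperture": 0, "sy": 0.0033, "sz": 0.16}, {"aperture": 0, "sy": 0.0033, "sz": 0.16}, {"aperture": 0, "sy": 0.0033, "sz": 0.16}, {"aperture": 0, "sy": 0.0033, "sz": 0.16}]}}

```text
time_s: 3.35
tcp_pos: [0.6293, 0.1586, 0.0059]
ee_rot: [[-0.973, 0.233, 0.002], [0.233, 0.973, 0.001], [-0.002, 0.001, -1.0]]
wrist_force: [1.1, 0.2, 0.1]
gripper_width: 0.723
gripper_force: 0.0
```

{"fn": "creep_tool", "kwargs": {"ticks": [{"aperture": 0}, {"aperture": 0}, {"aperture": 0}, {"aperture": 0}]}}

```text
time_s: 3.75
tcp_pos: [0.629, 0.1586, 0.005]
ee_rot: [[-0.973, 0.233, 0.001], [0.233, 0.973, 0.0], [-0.001, 0.0, -1.0]]
wrist_force: [-0.3, -0.2, 3.0]
gripper_width: 0.567
gripper_force: 30.0
```

{"fn": "creep_tool", "kwargs": {"ticks": [{"aperture": 0, "sz": -0.0833}, {"aperture": 0, "sz": -0.1667}, {"aperture": 0, "sz": -0.2167}, {"aperture": 0, "sz": -0.2167}]}}

```text
time_s: 4.15
tcp_pos: [0.6316, 0.1594, 0.1404]
ee_rot: [[-0.973, 0.232, 0.01], [0.232, 0.973, 0.004], [-0.009, 0.006, -1.0]]
wrist_force: [0.2, -0.2, -0.2]
gripper_width: 0.568
gripper_force: 30.0
```

```bash
python3 -c "
from h import *
print(tool([.4434,-.3471,.13],108.3))"
```

```text
(array([ 0.0656, -0.5364,  0.0065]), np.float64(-31.7), array([ 2.840e+01,  2.790e+01, -2.500e+00,  1.000e-01, -5.900e+01,
       -1.319e+02]))
```

Scaled: -0.32 m is -0.5333, 0.04 m is 0.0667.

{"fn": "creep_tool", "kwargs": {"ticks": [{"aperture": 0, "sx": 0.0667, "sy": -0.5333}, {"aperture": 0, "sx": 0.0667, "sy": -0.5333}, {"aperture": 0, "sx": 0.0667, "sy": -0.5333}, {"aperture": 0, "sx": 0.0667, "sy": -0.5333}, {"aperture": 0, "sx": 0.0667, "sy": -0.5333}, {"aperture": 0, "sx": 0.0667, "sy": -0.5333}, {"aperture": 0, "sx": 0.0667, "sy": -0.5333}, {"aperture": 0, "sx": 0.0667, "sy": -0.5333}]}}

```text
time_s: 4.95
tcp_pos: [0.5129, -0.146, 0.1333]
ee_rot: [[-0.971, 0.237, -0.003], [0.237, 0.971, 0.0], [0.003, -0.0, -1.0]]
wrist_force: [0.4, 0.7, -0.1]
gripper_width: 0.568
gripper_force: 30.0
```

```bash
python3 -c "
from h import *
print(tool([.4434,-.3471,.13],108.3))"
```

```text
(array([ 0.0197, -0.2118,  0.0035]), np.float64(-32.0), array([   1.5,   18.1,  -19.5,   -0. ,  -52.5, -105.2]))
```

Scaled: -0.2118 m is -0.353, 0.0197 m is 0.0328, -32 degrees is -0.1778.

{"fn": "creep_tool", "kwargs": {"ticks": [{"aperture": 0, "sx": 0.0328, "sy": -0.353, "az": -0.1778}, {"aperture": 0, "sx": 0.0328, "sy": -0.353, "az": -0.1778}, {"aperture": 0, "sx": 0.0328, "sy": -0.353, "az": -0.1778}, {"aperture": 0, "sx": 0.0328, "sy": -0.353, "az": -0.1778}, {"aperture": 0, "sx": 0.0328, "sy": -0.353, "az": -0.1778}, {"aperture": 0, "sx": 0.0328, "sy": -0.353, "az": -0.1778}, {"aperture": 0, "sx": 0.0328, "sy": -0.353, "az": -0.1778}, {"aperture": 0, "sx": 0.0328, "sy": -0.353, "az": -0.1778}]}}

```text
time_s: 5.75
tcp_pos: [0.4471, -0.3439, 0.1339]
ee_rot: [[-0.948, -0.319, -0.001], [-0.319, 0.948, 0.001], [0.001, 0.001, -1.0]]
wrist_force: [0.5, -0.7, -0.5]
gripper_width: 0.567
gripper_force: 30.0
```

```bash
python3 - <<'E'
from h import *
print(tool([.4434,-.3471,.13],108.3))
c=eyes.capture("scene"); cv2.imwrite("pics/s1.png",cv2.resize(c["pixels"][180:360,180:420,::-1],None,fx=3,fy=3))
E
```

```text
(array([ 0.0046, -0.0019,  0.0039]), np.float64(0.3), array([-21.1,  20.8, -15.3,  -0. , -54. , -50.3]))
```

View pics/s1.png

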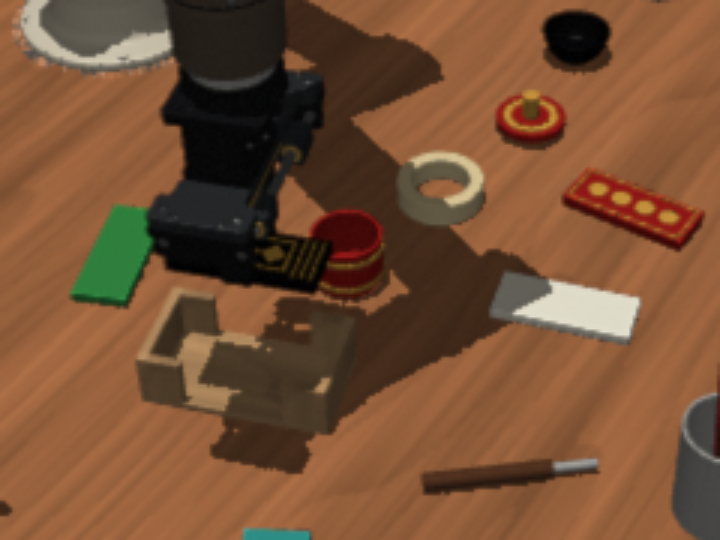

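The picture shows the black panel gripped level, along the box and above it (box around (245,365)). I correct the few millimetres and lower it.

Scaled: 0.06 m is 0.1, 0.03 m is 0.05.

{"fn": "creep_tool", "kwargs": {"ticks": [{"aperture": 0, "sx": 0.005, "sz": 0.05}, {"aperture": 0, "sx": 0.005, "sz": 0.1}, {"aperture": 0, "sx": 0.005, "sz": 0.1}, {"aperture": 0, "sx": 0.005, "sz": 0.1}]}}

```text
time_s: 6.2
tcp_pos: [0.4447, -0.3454, 0.0748]
ee_rot: [[-0.947, -0.32, -0.001], [-0.32, 0.947, -0.0], [0.001, -0.0, -1.0]]
wrist_force: [1.3, -0.7, 0.2]
gripper_width: 0.569
gripper_force: 30.0
```

```bash
python3 -c "
from h import *
print(tool([.4434,-.3471,.012],108.3))"
```

```text
(array([ 0.0017, -0.0012,  0.0628]), np.float64(0.4), array([-21.3,  24.7, -19.2,   0. , -46.1, -50. ]))
```

Scaled: 0.062 m is 0.1033, 0.06 m is 0.1.

{"fn": "creep_tool", "kwargs": {"ticks": [{"aperture": 0, "sx": 0.0025, "sy": -0.0017, "sz": 0.05}, {"aperture": 0, "sx": 0.0025, "sy": -0.0017, "sz": 0.0833}, {"aperture": 0, "sx": 0.0025, "sy": -0.0017, "sz": 0.1}, {"aperture": 0, "sx": 0.0025, "sy": -0.0017, "sz": 0.1033}, {"aperture": 0, "sx": 0.0025, "sy": -0.0017, "sz": 0.1033}, {"aperture": 0, "sx": 0.0025, "sy": -0.0017, "sz": 0.1033}]}}

```text
time_s: 6.8
tcp_pos: [0.444, -0.3478, 0.014]
ee_rot: [[-0.948, -0.318, 0.002], [-0.318, 0.948, -0.001], [-0.002, -0.002, -1.0]]
wrist_force: [0.0, 0.5, -1.4]
gripper_width: 0.57
gripper_force: 30.0
```

{"fn": "creep_tool", "kwargs": {"ticks": [{"aperture": 0.8}, {"aperture": 0.8}, {"aperture": 0.8}, {"aperture": 0.8}]}}

```text
time_s: 7.2
tcp_pos: [0.443, -0.3474, 0.0128]
ee_rot: [[-0.948, -0.318, 0.0], [-0.318, 0.948, -0.0], [-0.0, -0.0, -1.0]]
wrist_force: [0.4, -0.1, -0.2]
gripper_width: 0.778
gripper_force: 0.0
```

{"fn": "creep_tool", "kwargs": {"ticks": [{"aperture": 0.8, "sz": -0.0833}, {"aperture": 0.8, "sz": -0.1667}, {"aperture": 0.9, "sz": -0.2}, {"aperture": 1, "sz": -0.2}]}}

```text
time_s: 7.6
tcp_pos: [0.4451, -0.3485, 0.1368]
ee_rot: [[-0.948, -0.318, 0.008], [-0.319, 0.948, -0.004], [-0.006, -0.006, -1.0]]
wrist_force: [-0.8, 0.0, 0.2]
gripper_width: 0.908
gripper_force: 0.0
```

```bash
python3 -c "
from h import *
print(tool([.6224,-.143,.13],105.2))"
```

```text
(array([-0.2335,  0.1384,  0.0074]), np.float64(3.4), array([-21.6,  20.4, -15.4,   0.1, -53.7, -49.8]))
```

Scaled: -0.2335 m is -0.3892, 0.1384 m is 0.2307, 3.2 degrees is 0.0178.

{"fn": "creep_tool", "kwargs": {"ticks": [{"aperture": 1, "sx": -0.3892, "sy": 0.2307, "az": 0.0178}, {"aperture": 1, "sx": -0.3892, "sy": 0.2307, "az": 0.0178}, {"aperture": 1, "sx": -0.3892, "sy": 0.2307, "az": 0.0178}, {"aperture": 1, "sx": -0.3892, "sy": 0.2307, "az": 0.0178}, {"aperture": 1, "sx": -0.3892, "sy": 0.2307, "az": 0.0178}, {"aperture": 1, "sx": -0.3892, "sy": 0.2307, "az": 0.0178}, {"aperture": 1, "sx": -0.3892, "sy": 0.2307, "az": 0.0178}, {"aperture": 1, "sx": -0.3892, "sy": 0.2307, "az": 0.0178}]}}

```text
time_s: 8.4
tcp_pos: [0.6193, -0.1418, 0.1311]
ee_rot: [[-0.964, -0.265, -0.003], [-0.265, 0.964, 0.0], [0.003, 0.001, -1.0]]
wrist_force: [-0.5, -1.0, 1.0]
gripper_width: 0.997
gripper_force: 0.0
```

```bash
python3 - <<'E'
from h import *
c=eyes.capture("top")
h,S,V=[a.astype(int) for a in cv2.split(cv2.cvtColor(c["pixels"],cv2.COLOR_RGB2HSV))]
gold=(h>=20)&(h<34)&(S>170)
print("black in box",blob(c,(V<70)|gold,(433,236),30,.018))
cv2.imwrite("pics/t2.png",cv2.resize(c["pixels"][190:290,380:480,::-1],None,fx=4,fy=4))
print(tool([.6224,-.143,.004],105.2))
E
```

```text
black in box [ 444.5 -345.6  118.8   50.1   18.5]
(array([-0.0034, -0.0015,  0.1275]), np.float64(0.1), array([  1.6,  27.3,  -5. ,  -0. , -57.9, -76.3]))
```

View pics/t2.png

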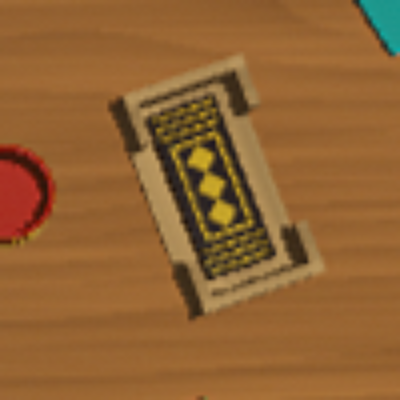

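The black panel lies centred and flat in the box (crop centre (212,185)), gold side up. Next is the foam board.

Scaled: 0.126 m is 0.21, 0.1 m is 0.1667.

{"fn": "creep_tool", "kwargs": {"ticks": [{"aperture": 1, "sx": -0.0017, "sy": -0.0017, "sz": 0.0833}, {"aperture": 1, "sx": -0.0017, "sy": -0.0017, "sz": 0.1667}, {"aperture": 1, "sx": -0.0017, "sy": -0.0017, "sz": 0.21}, {"aperture": 1, "sx": -0.0017, "sy": -0.0017, "sz": 0.21}, {"aperture": 0, "sx": -0.0017, "sy": -0.0017, "sz": 0.21}, {"aperture": 0, "sx": -0.0017, "sy": -0.0017, "sz": 0.21}, {"aperture": 0, "sx": -0.0017, "sy": -0.0017, "sz": 0.21}, {"aperture": 0, "sx": -0.0017, "sy": -0.0017, "sz": 0.21}]}}

```text
time_s: 9.25
tcp_pos: [0.6217, -0.1428, 0.0074]
ee_rot: [[-0.964, -0.264, 0.001], [-0.264, 0.964, 0.0], [-0.001, -0.0, -1.0]]
wrist_force: [-0.6, 0.9, 0.1]
gripper_width: 0.726
gripper_force: 0.0
```

{"fn": "creep_tool", "kwargs": {"ticks": [{"aperture": 0}, {"aperture": 0}, {"aperture": 0}, {"aperture": 0}]}}

```text
time_s: 9.65
tcp_pos: [0.6216, -0.1426, 0.0069]
ee_rot: [[-0.964, -0.265, 0.0], [-0.265, 0.964, -0.0], [-0.0, -0.0, -1.0]]
wrist_force: [-0.5, 1.1, 2.3]
gripper_width: 0.566
gripper_force: 30.0
```

{"fn": "creep_tool", "kwargs": {"ticks": [{"aperture": 0, "sz": -0.0833}, {"aperture": 0, "sz": -0.1667}, {"aperture": 0, "sz": -0.2167}, {"aperture": 0, "sz": -0.2167}]}}

```text
time_s: 10.05
tcp_pos: [0.6248, -0.1429, 0.1426]
ee_rot: [[-0.964, -0.265, 0.011], [-0.265, 0.964, -0.001], [-0.011, -0.004, -1.0]]
wrist_force: [1.4, -0.7, -1.0]
gripper_width: 0.566
gripper_force: 30.0
```

```bash
python3 -c "
from h import *
print(tool([.4434,-.3471,.13],108.3))"
```

```text
(array([ 0.2293, -0.1487,  0.0107]), np.float64(-2.9), array([  1.6,  26.8,  -4. ,   0.1, -58.5, -76.2]))
```

Scaled: 0.2293 m is 0.3822, -0.1487 m is -0.2478, -3 degrees is -0.0167.

{"fn": "creep_tool", "kwargs": {"ticks": [{"aperture": 0, "sx": 0.3822, "sy": -0.2478, "az": -0.0167}, {"aperture": 0, "sx": 0.3822, "sy": -0.2478, "az": -0.0167}, {"aperture": 0, "sx": 0.3822, "sy": -0.2478, "az": -0.0167}, {"aperture": 0, "sx": 0.3822, "sy": -0.2478, "az": -0.0167}, {"aperture": 0, "sx": 0.3822, "sy": -0.2478, "az": -0.0167}, {"aperture": 0, "sx": 0.3822, "sy": -0.2478, "az": -0.0167}, {"aperture": 0, "sx": 0.3822, "sy": -0.2478, "az": -0.0167}, {"aperture": 0, "sx": 0.3822, "sy": -0.2478, "az": -0.0167}]}}

```text
time_s: 10.85
tcp_pos: [0.4392, -0.3467, 0.1358]
ee_rot: [[-0.95, -0.313, -0.001], [-0.313, 0.95, 0.001], [0.001, 0.001, -1.0]]
wrist_force: [0.7, 0.4, -0.7]
gripper_width: 0.565
gripper_force: 30.0
```

{"fn": "creep_tool", "kwargs": {"ticks": [{"aperture": 0, "sz": 0.0833}, {"aperture": 0, "sz": 0.0833}, {"aperture": 0, "sz": 0.0833}]}}

```text
time_s: 11.15
tcp_pos: [0.44, -0.3458, 0.086]
ee_rot: [[-0.949, -0.317, -0.003], [-0.317, 0.949, 0.001], [0.002, 0.001, -1.0]]
wrist_force: [0.1, -0.6, -0.0]
gripper_width: 0.563
gripper_force: 30.0
```

```bash
python3 -c "
from h import *
print(tool([.4434,-.3471,.026],108.3))"
```

```text
(array([-0.003 , -0.0024,  0.06  ]), np.float64(0.2), array([-21.6,  23.7, -19. ,   0. , -47.5, -50. ]))
```

Scaled: 0.059 m is 0.0983, 0.058 m is 0.0967.

{"fn": "creep_tool", "kwargs": {"ticks": [{"aperture": 0, "sx": -0.005, "sy": -0.0033, "sz": 0.0333}, {"aperture": 0, "sx": -0.005, "sy": -0.0033, "sz": 0.0667}, {"aperture": 0, "sx": -0.005, "sy": -0.0033, "sz": 0.0917}, {"aperture": 0, "sx": -0.005, "sy": -0.0033, "sz": 0.0967}, {"aperture": 0, "sx": -0.005, "sy": -0.0033, "sz": 0.0983}, {"aperture": 0, "sx": -0.005, "sy": -0.0033, "sz": 0.0983}]}}

```text
time_s: 11.75
tcp_pos: [0.4445, -0.348, 0.029]
ee_rot: [[-0.949, -0.316, 0.002], [-0.316, 0.949, -0.001], [-0.002, -0.002, -1.0]]
wrist_force: [-1.0, 0.2, -0.4]
gripper_width: 0.562
gripper_force: 30.0
```

{"fn": "creep_tool", "kwargs": {"ticks": [{"aperture": 0.8}, {"aperture": 0.8}, {"aperture": 0.8}, {"aperture": 0.8}]}}

```text
time_s: 12.15
tcp_pos: [0.4433, -0.3477, 0.0278]
ee_rot: [[-0.949, -0.315, 0.0], [-0.315, 0.949, -0.0], [-0.0, -0.0, -1.0]]
wrist_force: [0.1, -0.2, -0.1]
gripper_width: 0.779
gripper_force: 0.0
```

{"fn": "creep_tool", "kwargs": {"ticks": [{"aperture": 0.8, "sz": -0.0833}, {"aperture": 0.8, "sz": -0.1667}, {"aperture": 0.9, "sz": -0.1833}, {"aperture": 1, "sz": -0.1833}]}}

```text
time_s: 12.55
tcp_pos: [0.4445, -0.3482, 0.1402]
ee_rot: [[-0.949, -0.315, 0.006], [-0.315, 0.949, -0.002], [-0.005, -0.004, -1.0]]
wrist_force: [-1.2, -0.0, -0.5]
gripper_width: 0.904
gripper_force: 0.0
```

```bash
python3 -c "
from h import *
print(tool([.6122,.0037,.13],89))"
```

```text
(array([-0.2699,  0.2813,  0.0103]), np.float64(19.3), array([-21.6,  20.3, -15.1,   0. , -54.3, -50. ]))
```

Scaled: 0.281 m is 0.4683, -0.27 m is -0.45, 19.3 degrees is 0.1072.

{"fn": "creep_tool", "kwargs": {"ticks": [{"aperture": 1, "sx": -0.45, "sy": 0.4683, "az": 0.1072}, {"aperture": 1, "sx": -0.45, "sy": 0.4683, "az": 0.1072}, {"aperture": 1, "sx": -0.45, "sy": 0.4683, "az": 0.1072}, {"aperture": 1, "sx": -0.45, "sy": 0.4683, "az": 0.1072}, {"aperture": 1, "sx": -0.45, "sy": 0.4683, "az": 0.1072}, {"aperture": 1, "sx": -0.45, "sy": 0.4683, "az": 0.1072}, {"aperture": 1, "sx": -0.45, "sy": 0.4683, "az": 0.1072}, {"aperture": 1, "sx": -0.45, "sy": 0.4683, "az": 0.1072}]}}

```text
time_s: 13.35
tcp_pos: [0.6104, 0.006, 0.1352]
ee_rot: [[-1.0, 0.017, -0.004], [0.017, 1.0, -0.001], [0.004, -0.001, -1.0]]
wrist_force: [0.8, -0.5, 0.7]
gripper_width: 1.0
gripper_force: 0.0
```

```bash
python3 - <<'E'
from h import *
c=eyes.capture("top")
h,S,V=[a.astype(int) for a in cv2.split(cv2.cvtColor(c["pixels"],cv2.COLOR_RGB2HSV))]
print("foam in box",blob(c,(S<60)&(V>120),(433,236),30,.028))
H=cv2.medianBlur(cloud(c)[...,2].astype(np.float32),3)
print("foam heights",H[230:245,428:440].min(),H[230:245,428:440].max())
print(tool([.6122,.0037,.08],89))
E
```

```text
foam in box [ 445.  -346.7  121.1   50.6   17.9]
foam heights 0.022846358 0.030261243
(array([ 0.0021, -0.008 ,  0.0551]), np.float64(0.4), array([  16.1,   25.1,   -8. ,   -0. ,  -56.8, -106.8]))
```

Scaled: 0.08 m is 0.1333, -0.004 m is -0.0067.

{"fn": "creep_tool", "kwargs": {"ticks": [{"aperture": 1, "sx": 0.0033, "sy": -0.0067, "sz": 0.0833}, {"aperture": 1, "sx": 0.0033, "sy": -0.0067, "sz": 0.1333}, {"aperture": 1, "sx": 0.0033, "sy": -0.0067, "sz": 0.1333}, {"aperture": 1, "sx": 0.0033, "sy": -0.0067, "sz": 0.1333}]}}

```text
time_s: 13.8
tcp_pos: [0.6085, -0.0003, 0.0565]
ee_rot: [[-1.0, 0.016, -0.003], [0.016, 1.0, -0.001], [0.003, -0.001, -1.0]]
wrist_force: [-0.2, -0.2, 0.8]
gripper_width: 1.0
gripper_force: 0.0
```

```bash
python3 -c "
from h import *
print(tool([.6122,.0037,.004],89))"
```

```text
(array([-0.0038,  0.0041,  0.0525]), np.float64(0.1), array([  15.2,   29.7,  -13.4,    0. ,  -47. , -106.2]))
```

Scaled: 0.05 m is 0.0833, 0.03 m is 0.05.

{"fn": "creep_tool", "kwargs": {"ticks": [{"aperture": 1, "sx": -0.005, "sy": 0.005, "sz": 0.05}, {"aperture": 1, "sx": -0.005, "sy": 0.005, "sz": 0.0833}, {"aperture": 1, "sx": -0.005, "sy": 0.005, "sz": 0.0833}, {"aperture": 0, "sx": -0.005, "sy": 0.005, "sz": 0.0833}, {"aperture": 0, "sx": -0.005, "sy": 0.005, "sz": 0.0833}, {"aperture": 0, "sx": -0.005, "sy": 0.005, "sz": 0.0833}, {"aperture": 0, "sx": -0.005, "sy": 0.005, "sz": 0.0833}, {"aperture": 0, "sx": -0.005, "sy": 0.005, "sz": 0.0833}]}}

```text
time_s: 14.6
tcp_pos: [0.6123, 0.0031, 0.0082]
ee_rot: [[-1.0, 0.017, 0.001], [0.017, 1.0, 0.0], [-0.001, 0.0, -1.0]]
wrist_force: [0.8, 0.2, 0.5]
gripper_width: 0.63
gripper_force: 0.0
```

{"fn": "creep_tool", "kwargs": {"ticks": [{"aperture": 0}, {"aperture": 0}, {"aperture": 0}, {"aperture": 0}]}}

```text
time_s: 15.0
tcp_pos: [0.6122, 0.0031, 0.0079]
ee_rot: [[-1.0, 0.017, 0.0], [0.017, 1.0, -0.0], [-0.0, -0.0, -1.0]]
wrist_force: [-0.8, 0.2, 3.9]
gripper_width: 0.566
gripper_force: 30.0
```

{"fn": "creep_tool", "kwargs": {"ticks": [{"aperture": 0, "sz": -0.0833}, {"aperture": 0, "sz": -0.1667}, {"aperture": 0, "sz": -0.2167}, {"aperture": 0, "sz": -0.2167}, {"aperture": 0, "sz": -0.2167}]}}

```text
time_s: 15.5
tcp_pos: [0.6117, 0.0032, 0.1375]
ee_rot: [[-1.0, 0.017, 0.0], [0.017, 1.0, 0.001], [-0.0, 0.001, -1.0]]
wrist_force: [-0.9, 0.7, -1.0]
gripper_width: 0.562
gripper_force: 30.0
```

```bash
python3 -c "
from h import *
print(tool([.4434,-.3471,.13],108.3))"
```

```text
(array([ 0.1622, -0.3532,  0.0071]), np.float64(-19.3), array([ 1.540e+01,  2.480e+01, -8.200e+00, -1.000e-01, -5.700e+01,
       -1.064e+02]))
```

Scaled: -0.353 m is -0.5883, 0.1622 m is 0.2703, -19.3 degrees is -0.1072.

{"fn": "creep_tool", "kwargs": {"ticks": [{"aperture": 0, "sx": 0.2703, "sy": -0.5883, "az": -0.1072}, {"aperture": 0, "sx": 0.2703, "sy": -0.5883, "az": -0.1072}, {"aperture": 0, "sx": 0.2703, "sy": -0.5883, "az": -0.1072}, {"aperture": 0, "sx": 0.2703, "sy": -0.5883, "az": -0.1072}, {"aperture": 0, "sx": 0.2703, "sy": -0.5883, "az": -0.1072}, {"aperture": 0, "sx": 0.2703, "sy": -0.5883, "az": -0.1072}, {"aperture": 0, "sx": 0.2703, "sy": -0.5883, "az": -0.1072}, {"aperture": 0, "sx": 0.2703, "sy": -0.5883, "az": -0.1072}]}}

```text
time_s: 16.3
tcp_pos: [0.4411, -0.3486, 0.1351]
ee_rot: [[-0.95, -0.313, -0.004], [-0.313, 0.95, 0.002], [0.003, 0.003, -1.0]]
wrist_force: [0.6, -0.3, -0.3]
gripper_width: 0.564
gripper_force: 30.0
```

{"fn": "creep_tool", "kwargs": {"ticks": [{"aperture": 0, "sz": 0.05}, {"aperture": 0, "sz": 0.05}, {"aperture": 0, "sz": 0.05}]}}

```text
time_s: 16.6
tcp_pos: [0.4428, -0.3466, 0.1058]
ee_rot: [[-0.949, -0.315, -0.004], [-0.315, 0.949, 0.002], [0.004, 0.003, -1.0]]
wrist_force: [0.6, 0.5, 0.0]
gripper_width: 0.573
gripper_force: 30.0
```

```bash
python3 -c "
from h import *
print(tool([.4434,-.3471,.038],108.3))"
```

```text
(array([-0.0006, -0.0009,  0.0678]), np.float64(0.1), array([-21.5,  22.5, -17.3,   0. , -50.5, -50.1]))
```

Scaled: 0.067 m is 0.1117, 0.062 m is 0.1033.

{"fn": "creep_tool", "kwargs": {"ticks": [{"aperture": 0, "sy": -0.0017, "sz": 0.05}, {"aperture": 0, "sy": -0.0017, "sz": 0.0833}, {"aperture": 0, "sy": -0.0017, "sz": 0.1033}, {"aperture": 0, "sy": -0.0017, "sz": 0.1117}, {"aperture": 0, "sy": -0.0017, "sz": 0.1117}, {"aperture": 0, "sy": -0.0017, "sz": 0.1117}]}}

```text
time_s: 17.2
tcp_pos: [0.4452, -0.3483, 0.0416]
ee_rot: [[-0.949, -0.315, 0.002], [-0.315, 0.949, -0.001], [-0.001, -0.001, -1.0]]
wrist_force: [0.0, -1.5, -1.2]
gripper_width: 0.566
gripper_force: 30.0
```

{"fn": "creep_tool", "kwargs": {"ticks": [{"aperture": 0.8}, {"aperture": 0.8}, {"aperture": 0.8}, {"aperture": 0.8}]}}

```text
time_s: 17.6
tcp_pos: [0.4444, -0.3483, 0.0409]
ee_rot: [[-0.949, -0.315, 0.001], [-0.315, 0.949, -0.0], [-0.001, -0.001, -1.0]]
wrist_force: [-0.5, -0.3, 0.2]
gripper_width: 0.778
gripper_force: 0.0
```

{"fn": "creep_tool", "kwargs": {"ticks": [{"aperture": 0.8, "sz": -0.0833}, {"aperture": 0.8, "sz": -0.1667}, {"aperture": 0.9, "sz": -0.1833}, {"aperture": 1, "sz": -0.1833}]}}

```text
time_s: 18.0
tcp_pos: [0.4456, -0.3487, 0.1533]
ee_rot: [[-0.949, -0.315, 0.006], [-0.315, 0.949, -0.002], [-0.005, -0.004, -1.0]]
wrist_force: [-0.7, 0.2, -0.5]
gripper_width: 0.907
gripper_force: 0.0
```

```bash
python3 -c "
from h import *
print(tool([.4395,-.2035,.14],20))"
```

```text
(array([-0.0399,  0.1398,  0.0129]), np.float64(88.3), array([-21.6,  19.6, -14. ,   0. , -56.1, -50. ]))
```

Scaled: 0.14 m is 0.2333, -0.04 m is -0.0667, 10 degrees is 0.0556.

{"fn": "creep_tool", "kwargs": {"ticks": [{"aperture": 1, "sx": -0.0667, "sy": 0.2333, "az": 0.0556}, {"aperture": 1, "sx": -0.0667, "sy": 0.2333, "az": 0.0556}, {"aperture": 1, "sx": -0.0667, "sy": 0.2333, "az": 0.0556}, {"aperture": 1, "sx": -0.0667, "sy": 0.2333, "az": 0.0556}, {"aperture": 1, "sx": -0.0667, "sy": 0.2333, "az": 0.0556}]}}

```text
time_s: 18.5
tcp_pos: [0.4375, -0.2015, 0.1494]
ee_rot: [[-0.989, -0.148, -0.002], [-0.148, 0.989, 0.0], [0.002, 0.001, -1.0]]
wrist_force: [0.6, -0.2, -1.2]
gripper_width: 0.998
gripper_force: 0.0
```

```bash
python3 - <<'E'
from h import *
c=eyes.capture("top"); s=eyes.capture("scene")
a=cv2.resize(c["pixels"][190:290,340:440+40,::-1],(560,400)); cv2.imwrite("pics/t3.png",a)
h,S,V=[a.astype(int) for a in cv2.split(cv2.cvtColor(c["pixels"],cv2.COLOR_RGB2HSV))]
red=((h<9)|(h>172))&(S>185); gold=(h>=20)&(h<34)&(S>170)
print("red in box",blob(c,red|gold,(433,236),30,.04))
Ws=cloud(s); k=(np.hypot(Ws[...,0]-.443,Ws[...,1]+.347)<.03)
print("h",np.percentile(Ws[k][:,2],[5,50,95]))
print(tool([.4395,-.2035,.09],98.3))
E
```

```text
red in box [ 447.5 -346.5  118.8   49.8   17.4]
h [0.00765127 0.03910405 0.04309663]
(array([-0.0017, -0.0007,  0.0596]), np.float64(0.0), array([ -5.5,  12.4, -25.1,  -0. , -52.7, -76.1]))
```

View pics/t3.png

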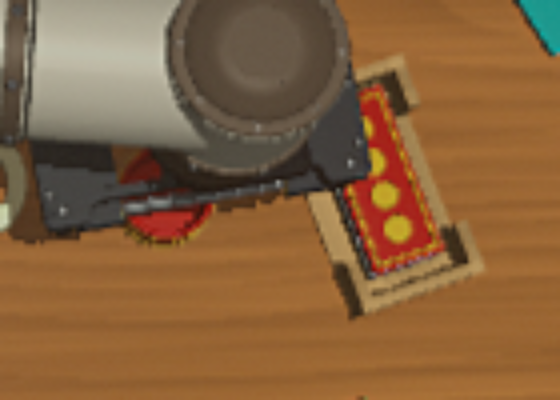

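The red panel lies in the box (crop (395,185)), top surface about 39 mm up and below the 48 mm rim. The open gripper is over the pot (165,220). Next I grip the pot.

Scaled: 0.127 m is 0.2117, 0.09 m is 0.15.

{"fn": "creep_tool", "kwargs": {"ticks": [{"aperture": 1, "sx": -0.0017, "sz": 0.0833}, {"aperture": 1, "sx": -0.0017, "sz": 0.15}, {"aperture": 1, "sx": -0.0017, "sz": 0.2}, {"aperture": 1, "sx": -0.0017, "sz": 0.2117}, {"aperture": 1, "sx": -0.0017, "sz": 0.2117}, {"aperture": 0, "sx": -0.0017, "sz": 0.2117}, {"aperture": 0, "sx": -0.0017, "sz": 0.2117}, {"aperture": 0, "sx": -0.0017, "sz": 0.2117}]}}

```text
time_s: 19.4
tcp_pos: [0.4402, -0.2027, 0.0249]
ee_rot: [[-0.989, -0.145, 0.003], [-0.145, 0.989, -0.0], [-0.003, -0.001, -1.0]]
wrist_force: [-0.3, 0.0, 0.6]
gripper_width: 0.81
gripper_force: 0.0
```

{"fn": "creep_tool", "kwargs": {"ticks": [{"aperture": 0}, {"aperture": 0}, {"aperture": 0}]}}

```text
time_s: 19.7
tcp_pos: [0.4399, -0.2026, 0.0246]
ee_rot: [[-0.989, -0.146, 0.002], [-0.146, 0.989, -0.001], [-0.002, -0.001, -1.0]]
wrist_force: [-1.2, 0.7, 6.4]
gripper_width: 0.716
gripper_force: 30.0
```

{"fn": "creep_tool", "kwargs": {"ticks": [{"aperture": 0, "sz": -0.0833}, {"aperture": 0, "sz": -0.1667}, {"aperture": 0, "sz": -0.2167}, {"aperture": 0, "sz": -0.2167}, {"aperture": 0, "sz": -0.2167}]}}

```text
time_s: 20.2
tcp_pos: [0.4388, -0.2021, 0.1536]
ee_rot: [[-0.989, -0.145, 0.001], [-0.145, 0.989, 0.001], [-0.001, 0.001, -1.0]]
wrist_force: [0.2, 0.6, -1.7]
gripper_width: 0.715
gripper_force: 30.0
```

```bash
python3 -c "
from h import *
print(tool([.4521,.3775,.15],98.3))"
```

```text
(array([-0.097 ,  0.5716,  0.0041]), np.float64(0.0), array([ -5.4,  12.1, -24.7,  -0.1, -53.1, -76.2]))
```

{"fn": "creep_tool", "kwargs": {"ticks": [{"aperture": 0, "sx": -0.0833, "sy": 0.5}, {"aperture": 0, "sx": -0.0833, "sy": 0.5}, {"aperture": 0, "sx": -0.0833, "sy": 0.5}, {"aperture": 0, "sx": -0.0833, "sy": 0.5}, {"aperture": 0, "sx": -0.0833, "sy": 0.5}, {"aperture": 0, "sx": -0.0833, "sy": 0.5}, {"aperture": 0, "sx": -0.0833, "sy": 0.5}]}}

```text
time_s: 20.9
tcp_pos: [0.4446, 0.1057, 0.1519]
ee_rot: [[-0.988, -0.151, -0.002], [-0.151, 0.988, -0.001], [0.002, -0.001, -1.0]]
wrist_force: [-0.8, 0.1, 0.1]
gripper_width: 0.715
gripper_force: 30.0
```

{"fn": "creep_tool", "kwargs": {"ticks": [{"aperture": 0, "sx": -0.0783, "sy": 0.4527}, {"aperture": 0, "sx": -0.0783, "sy": 0.4527}, {"aperture": 0, "sx": -0.0783, "sy": 0.4527}, {"aperture": 0, "sx": -0.0783, "sy": 0.4527}, {"aperture": 0, "sx": -0.0783, "sy": 0.4527}, {"aperture": 0, "sx": -0.0783, "sy": 0.4527}, {"aperture": 0, "sx": -0.0783, "sy": 0.4527}, {"aperture": 0, "sx": -0.0783, "sy": 0.4527, "sz": 0.05}]}}

```text
time_s: 21.7
tcp_pos: [0.4535, 0.3786, 0.1248]
ee_rot: [[-0.989, -0.146, 0.003], [-0.146, 0.989, 0.003], [-0.004, 0.003, -1.0]]
wrist_force: [0.5, -0.2, -1.5]
gripper_width: 0.715
gripper_force: 30.0
```

{"fn": "creep_tool", "kwargs": {"ticks": [{"aperture": 0, "sz": 0.05}, {"aperture": 0, "sz": 0.0833}, {"aperture": 0, "sz": 0.0833}, {"aperture": 0, "sz": 0.0833}]}}

```text
time_s: 22.1
tcp_pos: [0.4522, 0.3758, 0.0729]
ee_rot: [[-0.99, -0.144, -0.001], [-0.144, 0.99, -0.002], [0.002, -0.002, -1.0]]
wrist_force: [-0.3, 0.2, -0.2]
gripper_width: 0.715
gripper_force: 30.0
```

```bash
python3 - <<'E'
from h import *
c=eyes.capture("scene"); cv2.imwrite("pics/s2.png",cv2.resize(c["pixels"][100:260,280:480,::-1],None,fx=3,fy=3))
print(tool([.4521,.3775,.0315],98.3))
E
```

```text
(array([0.0005, 0.0009, 0.0425]), np.float64(0.0), array([  55.5,   26.8,  -15.5,    0. ,  -47.6, -137.2]))
```

View pics/s2.png

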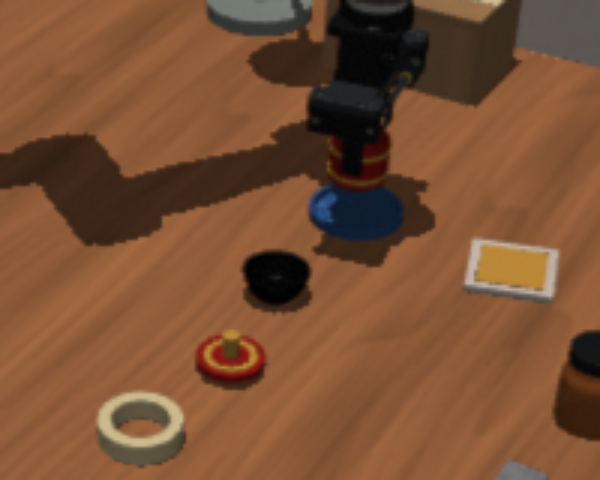

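The pot hangs upright above the tray (pot (358,160), tray (356,208)). I lower it.

Scaled: 0.042 m is 0.07, 0.001 m is 0.0017.

{"fn": "creep_tool", "kwargs": {"ticks": [{"aperture": 0, "sy": 0.0017, "sz": 0.0333}, {"aperture": 0, "sy": 0.0017, "sz": 0.0583}, {"aperture": 0, "sy": 0.0017, "sz": 0.07}, {"aperture": 0, "sy": 0.0017, "sz": 0.07}, {"aperture": 0, "sy": 0.0017, "sz": 0.07}, {"aperture": 0, "sy": 0.0017, "sz": 0.07}]}}

```text
time_s: 22.75
tcp_pos: [0.4526, 0.3787, 0.0328]
ee_rot: [[-0.989, -0.145, 0.001], [-0.145, 0.989, 0.002], [-0.002, 0.002, -1.0]]
wrist_force: [0.3, 0.0, -0.7]
gripper_width: 0.715
gripper_force: 30.0
```

{"fn": "creep_tool", "kwargs": {"ticks": [{"aperture": 1}, {"aperture": 1}, {"aperture": 1}, {"aperture": 1}, {"aperture": 1, "sz": -0.05}, {"aperture": 1, "sz": -0.1333}, {"aperture": 1, "sz": -0.2}, {"aperture": 1, "sz": -0.2167}]}}

```text
time_s: 23.55
tcp_pos: [0.4541, 0.3802, 0.1673]
ee_rot: [[-0.989, -0.146, 0.007], [-0.146, 0.989, 0.008], [-0.008, 0.006, -1.0]]
wrist_force: [0.2, 0.6, -0.2]
gripper_width: 1.002
gripper_force: 0.0
```

```bash
python3 -c "
from h import *
print(tool([.4715,.0635,.15],98.3))"
```

```text
(array([ 0.0292, -0.316 ,  0.015 ]), np.float64(0.1), array([ 5.560e+01,  2.110e+01, -9.400e+00,  1.000e-01, -5.890e+01,
       -1.373e+02]))
```

Scaled: -0.315 m is -0.525, 0.0292 m is 0.0487.

{"fn": "creep_tool", "kwargs": {"ticks": [{"aperture": 1, "sx": 0.0487, "sy": -0.525}, {"aperture": 1, "sx": 0.0487, "sy": -0.525}, {"aperture": 1, "sx": 0.0487, "sy": -0.525}, {"aperture": 1, "sx": 0.0487, "sy": -0.525}, {"aperture": 1, "sx": 0.0487, "sy": -0.525}, {"aperture": 1, "sx": 0.0487, "sy": -0.525}, {"aperture": 1, "sx": 0.0487, "sy": -0.525}, {"aperture": 1, "sx": 0.0487, "sy": -0.525}]}}

```text
time_s: 24.35
tcp_pos: [0.4682, 0.0599, 0.1611]
ee_rot: [[-0.99, -0.141, -0.001], [-0.141, 0.99, -0.0], [0.001, -0.0, -1.0]]
wrist_force: [0.2, 0.4, -0.2]
gripper_width: 1.001
gripper_force: 0.0
```

{"fn": "creep_tool", "kwargs": {"ticks": [{"aperture": 0.5, "sz": 0.0833}, {"aperture": 0.5, "sz": 0.1333}, {"aperture": 0.5, "sz": 0.1333}, {"aperture": 0.5, "sz": 0.1333}]}}

```text
time_s: 24.75
tcp_pos: [0.4693, 0.063, 0.0818]
ee_rot: [[-0.989, -0.147, -0.0], [-0.147, 0.989, -0.001], [0.0, -0.001, -1.0]]
wrist_force: [0.5, -0.1, 0.5]
gripper_width: 0.72
gripper_force: 0.0
```

```bash
python3 - <<'E'
from h import *
c=eyes.capture("top"); H=cv2.medianBlur(cloud(c)[...,2].astype(np.float32),3)
h,S,V=[a.astype(int) for a in cv2.split(cv2.cvtColor(c["pixels"],cv2.COLOR_RGB2HSV))]
red=((h<9)|(h>172))&(S>185); gold=(h>=20)&(h<34)&(S>170)
print("pot",blob(c,(H>.045)&(H<.075),(169,240),26,.055),blob(c,red,(169,240),26,.055),"tray",blob(c,(h>95)&(h<125)&(S>100),(169,240),26,.012))
print("red in box",blob(c,red|gold,(433,236),30,.04),"h",np.median(H[233:240,430:437]))
print(tool([.4715,.0635,.02],98.3))
E
```

```text
pot [455.9 388.1  63.   44.5 -19. ] [455.6 388.3  61.3  39.6 -20.8] tray [429.8 409.8  73.9  18.7  41. ]
red in box [ 447.2 -345.6  118.8   51.8   17.4] h 0.038640607
(array([-0.0013,  0.    ,  0.0627]), np.float64(0.1), array([ 2.74e+01,  1.67e+01, -3.11e+01,  1.00e-01, -4.21e+01, -1.09e+02]))
```

Scaled: 0.062 m is 0.1033, 0.05 m is 0.0833.

{"fn": "creep_tool", "kwargs": {"ticks": [{"aperture": 0.5, "sx": -0.0017, "sz": 0.05}, {"aperture": 0.5, "sx": -0.0017, "sz": 0.0833}, {"aperture": 0.5, "sx": -0.0017, "sz": 0.1033}, {"aperture": 0.5, "sx": -0.0017, "sz": 0.1033}, {"aperture": 0, "sx": -0.0017, "sz": 0.1033}, {"aperture": 0, "sx": -0.0017, "sz": 0.1033}, {"aperture": 0, "sx": -0.0017, "sz": 0.1033}, {"aperture": 0, "sx": -0.0017, "sz": 0.1033}]}}

```text
time_s: 25.6
tcp_pos: [0.4703, 0.0626, 0.0203]
ee_rot: [[-0.989, -0.145, 0.002], [-0.145, 0.989, 0.001], [-0.002, 0.001, -1.0]]
wrist_force: [-0.2, -0.4, 0.7]
gripper_width: 0.222
gripper_force: 0.0
```

{"fn": "creep_tool", "kwargs": {"ticks": [{"aperture": 0}, {"aperture": 0}, {"aperture": 0}, {"aperture": 0}]}}

```text
time_s: 26.0
tcp_pos: [0.4703, 0.0626, 0.0201]
ee_rot: [[-0.989, -0.145, 0.001], [-0.145, 0.989, 0.0], [-0.001, 0.0, -1.0]]
wrist_force: [-1.4, 1.2, 5.6]
gripper_width: 0.179
gripper_force: 30.0
```

{"fn": "creep_tool", "kwargs": {"ticks": [{"aperture": 0, "sz": -0.0833}, {"aperture": 0, "sz": -0.1667}, {"aperture": 0, "sz": -0.2333}, {"aperture": 0, "sz": -0.2333}, {"aperture": 0, "sz": -0.2333}]}}

```text
time_s: 26.5
tcp_pos: [0.4697, 0.0624, 0.16]
ee_rot: [[-0.99, -0.144, 0.001], [-0.144, 0.99, 0.001], [-0.001, 0.001, -1.0]]
wrist_force: [-0.7, -0.2, -1.6]
gripper_width: 0.173
gripper_force: 30.0
```

```bash
python3 - <<'E'
from h import *
c=eyes.capture("scene"); cv2.imwrite("pics/s3.png",cv2.resize(c["pixels"][100:260,280:480,::-1],None,fx=3,fy=3))
W=cloud(c); k=(np.hypot(W[...,0]-.4526,W[...,1]-.3787)<.06)&(W[...,2]>.051)&(W[...,2]<.06)
print("pot rim",k.sum(),W[k].mean(0),(W[k].min(0)+W[k].max(0))/2,np.ptp(W[k],axis=0))
print(tool([.4526,.3787,.16],98.3))
E
```

```text
pot rim 76 [0.45167801 0.37606316 0.05381767] [0.450695   0.37532964 0.05481188] [0.06316701 0.06678893 0.00741142]
(array([-0.0296,  0.3157, -0.0013]), np.float64(0.0), array([ 2.730e+01,  1.080e+01, -2.550e+01, -1.000e-01, -5.370e+01,
       -1.089e+02]))
```

View pics/s3.png

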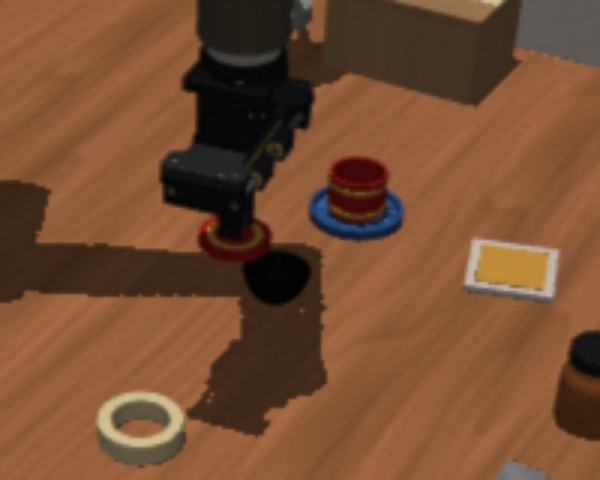

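The pot stands upright in the middle of the tray ((358,190)) and the lid is held level by its knob ((235,240)). I carry it over.

Units first: shifts go in shares of 0.6 m and turns go in shares of 180 degrees. So 0.3157 m is 0.5262, -0.0285 m is -0.0475.

{"fn": "creep_tool", "kwargs": {"ticks": [{"aperture": 0, "sx": -0.0475, "sy": 0.5262}, {"aperture": 0, "sx": -0.0475, "sy": 0.5262}, {"aperture": 0, "sx": -0.0475, "sy": 0.5262}, {"aperture": 0, "sx": -0.0475, "sy": 0.5262}, {"aperture": 0, "sx": -0.0475, "sy": 0.5262}, {"aperture": 0, "sx": -0.0475, "sy": 0.5262}, {"aperture": 0, "sx": -0.0475, "sy": 0.5262}, {"aperture": 0, "sx": -0.0475, "sy": 0.5262}]}}

```text
time_s: 27.35
tcp_pos: [0.4512, 0.3803, 0.1566]
ee_rot: [[-0.989, -0.148, -0.003], [-0.148, 0.989, -0.004], [0.003, -0.003, -1.0]]
wrist_force: [-0.5, -0.8, -0.7]
gripper_width: 0.174
gripper_force: 30.0
```

{"fn": "creep_tool", "kwargs": {"ticks": [{"aperture": 0, "sz": 0.0833}, {"aperture": 0, "sz": 0.1133}, {"aperture": 0, "sz": 0.1133}, {"aperture": 0, "sz": 0.1133}]}}

```text
time_s: 27.75
tcp_pos: [0.4526, 0.3776, 0.0914]
ee_rot: [[-0.99, -0.144, -0.0], [-0.144, 0.99, -0.002], [0.001, -0.001, -1.0]]
wrist_force: [-0.9, 0.4, 0.1]
gripper_width: 0.173
gripper_force: 30.0
```

```bash
python3 - <<'E'
from h import *
c=eyes.capture("scene"); cv2.imwrite("pics/s4.png",cv2.resize(c["pixels"][120:200,350:450,::-1],None,fx=5,fy=5))
print(tool([.4515,.3787,.068],98.3))
E
```

```text
(array([0.0015, 0.0004, 0.0245]), np.float64(0.0), array([  55.6,   25.7,  -14.3,    0. ,  -50. , -137.3]))
```

View pics/s4.png

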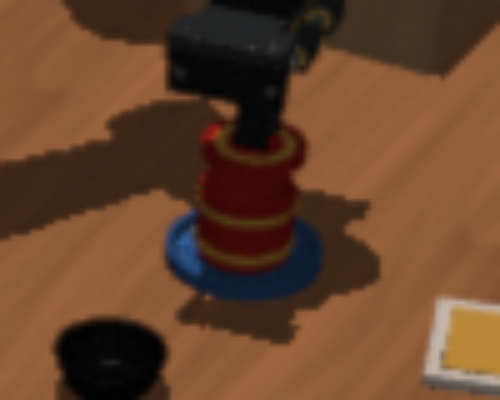

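The lid (253,150) is level and aligned with the pot (246,215). I lower it gently and watch the force.

Scaled: 0.023 m is 0.0383, 0.022 m is 0.0367.

{"fn": "creep_tool", "kwargs": {"ticks": [{"aperture": 0, "sx": 0.0025, "sz": 0.0133}, {"aperture": 0, "sx": 0.0025, "sz": 0.0233}, {"aperture": 0, "sx": 0.0025, "sz": 0.0317}, {"aperture": 0, "sx": 0.0025, "sz": 0.0367}, {"aperture": 0, "sx": 0.0025, "sz": 0.0383}, {"aperture": 0, "sx": 0.0025, "sz": 0.0383}, {"aperture": 0, "sx": 0.0025, "sz": 0.0383}]}}

```text
time_s: 28.5
tcp_pos: [0.4509, 0.3788, 0.0687]
ee_rot: [[-0.989, -0.145, 0.0], [-0.145, 0.989, 0.0], [-0.0, 0.0, -1.0]]
wrist_force: [-0.5, -0.6, -0.4]
gripper_width: 0.172
gripper_force: 30.0
```

```bash
python3 -c "
from h import *
print(tool([.4515,.3787,.067],98.3))"
```

```text
(array([-0.0006, -0.0002,  0.0017]), np.float64(0.0), array([  55.8,   27.2,  -15.8,    0. ,  -47. , -137.4]))
```

Plug inside without contact force. I release it, rise and back off so the camera can see.

Scaled: 0.001 m is 0.0017.

{"fn": "creep_tool", "kwargs": {"ticks": [{"aperture": 0, "sz": 0.0017}, {"aperture": 0.5, "sz": 0.0017}, {"aperture": 0.5, "sz": 0.0017}, {"aperture": 0.5, "sz": 0.0017}, {"aperture": 0.5, "sz": 0.0017}]}}

```text
time_s: 29.0
tcp_pos: [0.4508, 0.3787, 0.0677]
ee_rot: [[-0.989, -0.145, 0.0], [-0.145, 0.989, 0.0], [-0.0, 0.0, -1.0]]
wrist_force: [1.0, -0.6, -0.3]
gripper_width: 0.449
gripper_force: 0.0
```

{"fn": "creep_tool", "kwargs": {"ticks": [{"aperture": 0.5, "sz": -0.0667}, {"aperture": 0.5, "sz": -0.15}, {"aperture": 0.5, "sz": -0.2167}, {"aperture": 0.5, "sy": -0.0833, "sz": -0.2167}, {"aperture": 0.5, "sy": -0.1667, "sz": -0.2167}, {"aperture": 0.5, "sy": -0.25, "sz": -0.2167}, {"aperture": 0.5, "sy": -0.3333, "sz": -0.2167}, {"aperture": 0.5, "sy": -0.4167, "sz": -0.2167}]}}

```text
time_s: 29.8
tcp_pos: [0.4869, 0.1294, 0.1979]
ee_rot: [[-0.989, -0.146, 0.001], [-0.146, 0.989, 0.0], [-0.001, 0.0, -1.0]]
wrist_force: [0.0, -0.4, 0.0]
gripper_width: 0.498
gripper_force: 0.0
```

{"fn": "creep_tool", "kwargs": {"ticks": [{"aperture": 0.5, "sy": -0.0833}, {"aperture": 0.5, "sy": -0.1667}, {"aperture": 0.5, "sy": -0.1667}, {"aperture": 0.5, "sy": -0.1667}, {"aperture": 0.5, "sy": -0.1667}]}}

```text
time_s: 30.3
tcp_pos: [0.5016, 0.0329, 0.1976]
ee_rot: [[-0.989, -0.146, 0.0], [-0.146, 0.989, 0.0], [-0.0, 0.0, -1.0]]
wrist_force: [-0.7, 0.6, 0.3]
gripper_width: 0.498
gripper_force: 0.0
```

```bash
python3 - <<'E'
from h import *
c=eyes.capture("top"); s=eyes.capture("scene")
cv2.imwrite("pics/f.png",np.hstack([cv2.resize(s["pixels"][135:195,360:440,::-1],(400,300)),cv2.resize(c["pixels"][205:265,393:473,::-1],(400,300))]))
H=cv2.medianBlur(cloud(c)[...,2].astype(np.float32),3)
h,S,V=[a.astype(int) for a in cv2.split(cv2.cvtColor(c["pixels"],cv2.COLOR_RGB2HSV))]
red=((h<9)|(h>172))&(S>185); gold=(h>=20)&(h<34)&(S>170)
print("lid",blob(c,red|gold,(169,240),26,.063),"tray",blob(c,(h>95)&(h<125)&(S>100)|red,(169,240),26,.012))
print("red in box",blob(c,red|gold,(433,236),30,.04))
W=cloud(s); k=(np.hypot(W[...,0]-.452,W[...,1]-.377)<.03)
print("top heights",np.percentile(W[k][:,2],[20,40,60,80,97]))
E
```

```text
lid [444.  378.8  76.8  53.3  44.5] tray [442.8 385.3 103.9  72.5  56. ]
red in box [ 447.2 -345.6  118.8   51.8   17.4]
top heights [0.0294543  0.05309209 0.06302631 0.06628927 0.08622842]
```

View pics/f.png

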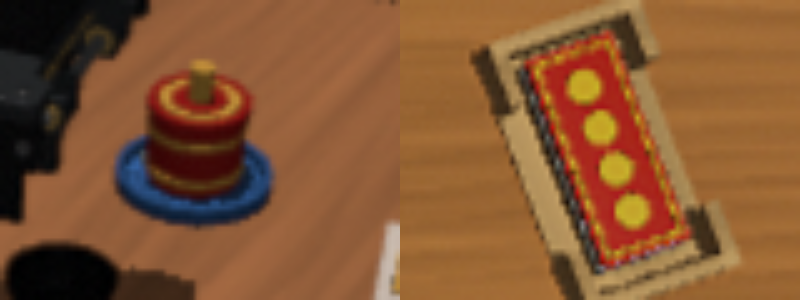

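The lid is seated level on the pot in the tray (left, (200,125)): disc at 63 mm and knob top near 87 mm, as expected. The red panel lies flat on the stack in the box (right, (608,150)).

```bash
python3 -c "
from station import workorder
print(workorder.finish_job())"
```

```text
the job is handed in; nothing more can be done
None
```

The gift set is packed and handed in after about 30 s of robot time: black panel, foam board and red panel lie flat in the box, and the pot stands in the tray with its lid seated; the hand-in call returned no verdict.

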